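# Start the electrode stand's thumbscrew in its thread

## Task

Lift the loose orange dust cap off the thumbscrew of the electrode stand and set it upright (open side down, as it came off) into the round steel cap holder, leaving the beaker, the bottle and the tip box where they stand. Then start the thumbscrew without cross-threading it: turn the black knob backward (anticlockwise from above) until it drops into the thread, then forward (clockwise) one full turn from there. Finish while still holding the knob in your grip, started and still.

Things in the scene. Friction and masses are not known exactly. Their poses are not given: they have to be found in the camera images.
- cap: orange plastic dust cap, a round cup 46 mm across and 36 mm tall, upside down over the knob: wall 3 mm, closed top 4 mm, bore 40 mm; loose, 20 to 42 g. Origin: centre of its open lower rim; z up to its closed top. At the start its top rests on the knob: lower rim 63 mm, top 99 mm above the bench
- holder: cap holder, fixed: a shallow round steel dish on a blue 90 x 90 x 3 mm foot. Origin: centre of the foot's underside on the bench. Dish bore 58 mm, inner floor 6 mm and rim 16 mm above the bench, wall 3 mm
- boss_top (a point): centre of the top of the aluminium threaded boss, 50 mm across, fixed, 40 mm above the bench, on the screw's axis. It stands on the stand's white base plate, 20 mm thick, fixed: x -65 to 65, y -60 to 220 mm in this point's axes. A column 24 mm across at y 170 carries a white arm, 192 to 218 mm above the bench, y 150 to 300; a glass electrode hangs at y 285
- knob: black round knob of the upright captive thumbscrew, 36 mm across, 22 mm tall. Origin: centre of its underside, on the axis, z up; white radial mark on top along +x. At the start 73 mm above the bench (33 above the boss), under the cap. It only turns (light drag) and slides down 26 mm. Its weight, 1.7 N, takes it down when free; a grip holds it up, so it drops only if let go or pushed
- knob_top (a point): centre of the knob's top face, 22 mm above its origin, axes as the knob's. Inside the boss the thread end first rests on a flat ledge: turned back (anticlockwise) by 50 to 160 degrees, never the same, it comes over the thread's mouth and can drop 7 mm; a stop blocks turning about 20 degrees further back. Turned forward on the ledge it only meets that stop
- screw_depth (a joint): how far the thumbscrew has gone down, m: 0 at the start on the ledge, 0.007 to 0.008 once dropped into the thread's mouth, then 0.008 more for each full forward (clockwise) turn, with 1.5 mm of up and down play; self-locking. End of travel 0.026
- beaker: empty glass beaker, 68 mm across, 80 mm tall, loose; to be left alone. Origin: centre of its underside. It and the cap holder may change places
- bottle: glass bottle with orange cap, 66 mm across, 125 mm tall, loose; to be left alone. Origin: centre of its underside
- tipbox: blue pipette tip box with clear lid, 80 x 120 x 58 mm, loose; to be left alone. Origin: centre of its underside
Mind the look-alikes: they are no part of the job. Of the things shaped like the cap, the orange one is meant.

How it is judged:
On the way, in this order (a step that is already met when the one before it is completed fails the run):
1. the dust cap stands upright in the cap holder, let go, and the thumbscrew has not been started yet (horizontal distance between cap and holder below 0.009 m and z of cap in the frame of holder between 0.003 and 0.01 m and angle between cap's own z axis and vertical below 0.15 rad and contact force between the fingers and cap below 0.1 N and value of joint screw_depth below 0.003 m), for 0.2 s.
2. the thumbscrew has been turned backward and has dropped into the thread's mouth (value of joint screw_depth between 0.006 and 0.0095 m), for 0.1 s.
At the end, for the whole second after the job is handed in: Thumbscrew one turn into its thread after the drop (within a quarter turn, and its up and down play; 12.4 to 17.6 mm below its start), still, gripped by the fingers with over 1 N; cap upright (within 0.15 rad) and still on the holder's floor, within 9 mm of its centre (value of joint screw_depth between 0.0124 and 0.0176 m and velocity of joint screw_depth between -0.002 and 0.002 m/s and angular speed of knob below 0.1 rad/s and contact force between the fingers and knob above 1 N and horizontal distance between cap and holder below 0.009 m and z of cap in the frame of holder between 0.003 and 0.01 m and angle between cap's own z axis and vertical below 0.15 rad and linear speed of cap below 0.02 m/s); the arm keeps its last pose, push and grip.
It fails at once if the beaker, the bottle or the tip box is moved by more than 30 mm or tipped over (distance of any of beaker, bottle, tipbox from where it was at the start of the episode above 0.03 m or angle between any of beaker, bottle, tipbox's own z axis and vertical above 0.5 rad).
It fails at once if the thumbscrew is driven more than about one and a half turns into its thread (value of joint screw_depth above 0.02 m).
It also fails if it takes over 72 s, if anything falls off the work surface, if the arm or the gripper's body presses on something with over 40 N, if the wrist force passes 120 N, or if a joint passes its speed limit or range.

## Robot

A 6-joint arm with a two-finger parallel gripper is mounted at the origin on the work surface. World frame = base frame: x ahead of the robot, y to its left, z up, the work surface at z = 0. Lengths are in m, angles in rad, forces in N, time in s.
With the tool pointing down it reaches from about 0.325 to 0.875 m from the base axis. Payload 4.4 kg.
Tool frame: the origin (TCP) lies midway between the tips of the shut fingers; the grasp point (between the pads) lies 19 mm behind it; z points along the fingers, y is the line along which they close (so a half turn about z gives the same grasp; the last joint's range is limited). The gripper opens to 85 mm and grips with 20 to 120 N. Pads are 22 mm wide; open, the fingers measure 114 mm over their backs; the gripper's body (76 mm by 85 mm) begins 54 mm behind the grasp point. The pads swing forward as they close: fully open they stand 13 mm farther back than shut.
Start: joints at [-1.288, 0.207, 1.542, -0, 1.393, -0.15], TCP at [0.242, -0.522, 0.231] pointing down, gripper open.
Joint ranges: [-2.73, 2.73], [-0.86, 2.22], [0.23, 2.46], [-1.11, 4.25], [0.08, 2.63], [-2.82, 2.82]. Speed limits (rad/s): [2.79, 2.79, 3.14, 3.14, 3.14, 3.14].

## Interface

Orientations are given as a unit quaternion [x, y, z, w].
In Python, from cell import r gives the robot as it stands.
- The arm moves only by the shell command python3 -m pendant 'ROWS' [FORCE]. ROWS is JSON, a list of rows, each a list of 3 entries, a list of its own where there are three numbers: the shift along the tool's x, y, z in mm, then the turn, a rotation vector about the tool's x, y, z in degrees, then the closure in counts, from 0 (fully open) to 255 (shut). A call has 1 to 20 rows; each row shifts and turns the commanded pose from where the row before left it, along the tool's axes as they then stand; what a row does not reach is not made up. A row lasts 1/10 s, in which the tool goes at most 50 mm and 8.59 degrees, less where a joint would pass 70% of its speed; a pose out of reach is approached as far as the arm can. A call is refused whole if a number of a shift passes 50 or a number of a turn 8.59, either way. A call with a gripper value outside its range is refused whole. The fingers move at their own pace and stop on an object; FORCE is the grip in N (left out, the last holds). Time passes only in rows, so rows that do not move let the fingers close. It gives the time, the measured TCP pose, the force, the opening and the grip force at its end, in the units of the state.
- r.read_state(): the state, without advancing time (a new reading comes with each control period).
- r.get_image(name): name is "scene" or "side" or "wrist"; returns (picture, depth): 420x560x3 uint8, blue, green, red; 420x560 float32, m along the optical axis (not along the pixel's ray), 0 where there is no reading.
- r.camera_params(name): a dict with "fx", "fy", "cx", "cy" (pixels), "xyz" and "rotation" of the camera in the world; the wrist camera has in their place "hand_eye" (4x4, takes a point from camera to tool coordinates, whose origin is the TCP and whose axes are the flange's). Camera axes: x right, y down, z forward; pixel columns grow to the right and rows downward; lengths in m; the calibration is good to about 2 mm. A picture is of the moment at which its call begins: read the wrist's pose just before it. camera_params takes no time and is no camera call.
- r.hand_in(): hands the job in; it is judged then, once.
Trained networks look in the newest picture that a camera, given by its name, has taken for a name from the list of things; names that differ only in an ending like _2 or _b are one class to them, and where a whole thing is asked for, a point or a joint stands for the part that bears it (a point fixed in the world has none). Each returns a list of dicts, best first, with "confidence" (0 to 1); they miss things now and then, are a little off and sometimes report something else, mostly with a low value. They report only what shows in the picture. A call takes as long as a camera call. They do not tell look-alikes from the thing itself.
- r.find_in(camera, query): "uv" ([column, row] in pixels, amid what is visible of it).
- r.spot_point(camera, query): "uv" ([column, row] in pixels: a listed point, or the origin of a listed thing).
The state is a dict: "time": time; "qpos": joint angles; "dq": joint speeds; "joint_torque": joint torques, N m; "eef_pos": TCP position; "eef_rot": TCP orientation; "force": force on the tool from outside, world axes, zero at the start; "ft_torque": the same for the moment, N m; "gripper_width": finger opening in m; "gripper_force": force on a finger pad.
Only numpy, scipy, OpenCV 4.12 (cv2) and the standard library are available. Lean on these libraries where they do the work, as an engineer would, in place of code of your own. Each camera call takes 0.05 s, during which the arm holds its last target. There are 200 camera calls.

## Working session

There is one attempt and no reset: what is moved stays moved. The work goes in short steps, Python scripts to look and compute and a shell command to move; the robot and the scene stay as the last step left them, time stands still between calls to the robot, and variables do not carry over. Pictures are saved under pics/ and viewed, at most 10 in all, crops included, and the job is handed in when it is done.

```bash
ls; mkdir -p pics; cat > h.py <<'E'
from cell import r
import numpy as np, cv2
from scipy.spatial.transform import Rotation as R
def cam(n):
    s=r.read_state(); p=r.camera_params(n); im,d=r.get_image(n)
    if n=='wrist':
        T=np.eye(4);T[:3,:3]=R.from_quat(s['eef_rot']).as_matrix();T[:3,3]=s['eef_pos'];M=T@np.array(p['hand_eye'])
    else:
        M=np.eye(4);q=np.array(p['rotation']);M[:3,:3]=q if q.shape==(3,3) else R.from_quat(q).as_matrix();M[:3,3]=p['xyz']
    return im,d,p,M
def pt(uv,z,p,M):
    return M[:3,:3]@(np.array([(uv[0]-p['cx'])/p['fx'],(uv[1]-p['cy'])/p['fy'],1])*z)+M[:3,3]
def cloud(d,p,M):
    v,u=np.mgrid[:d.shape[0],:d.shape[1]]
    X=np.stack([(u-p['cx'])/p['fx']*d,(v-p['cy'])/p['fy']*d,d],-1)
    return X@M[:3,:3].T+M[:3,3]
E
python3 - <<'E'
from h import *
s=r.read_state();print({k:np.round(v,3) for k,v in s.items()})
for n in ['scene','side']:
    im,d,p,M=cam(n);cv2.imwrite(f'pics/{n}0.png',im);print(n,p)
    C=cloud(d,p,M)
    for q in ['cap','holder','beaker','bottle','tipbox','boss_top']:
        for f in r.find_in(n,q)[:3]:
            u,v=map(int,f['uv']);print(q,np.round(f['uv']),round(f['confidence'],2),C[v,u].round(3))
E
```

```text
pics
{'time': np.float64(0.0), 'qpos': array([-1.288,  0.207,  1.543, -0.   ,  1.394, -0.15 ]), 'dq': array([-0.   , -0.   ,  0.001, -0.001, -0.001, -0.   ]), 'joint_torque': array([ 2.0000e-03, -3.8303e+01, -2.9160e+01,  0.0000e+00,  1.1000e-02,
       -0.0000e+00]), 'eef_pos': array([ 0.241, -0.521,  0.23 ]), 'eef_rot': array([ 0.977,  0.215, -0.   , -0.001]), 'force': array([-0.36 ,  0.5  , -0.587]), 'ft_torque': array([-0.028,  0.045, -0.017]), 'gripper_force': np.float64(0.0), 'gripper_width': np.float64(0.086)}
scene {'fx': 405.95397871643877, 'fy': 405.95397871643877, 'cx': 284.02501412101935, 'cy': 218.92931458900782, 'xyz': array([ 1.37321812, -0.02855646,  0.74542653]), 'rotation': array([ 0.5985074 ,  0.67529929, -0.32819211, -0.27937376])}
cap [279. 245.] 0.91 [ 0.611 -0.151  0.035]
cap [341. 222.] 0.73 [0.571 0.003 0.093]
cap [335. 207.] 0.52 [ 0.432 -0.015  0.035]
holder [238. 245.] 0.83 [ 0.589 -0.266  0.008]
beaker [271. 204.] 0.92 [ 0.466 -0.196  0.06 ]
beaker [190. 218.] 0.53 [ 0.548 -0.407  0.056]
bottle [307. 287.] 0.71 [ 0.785 -0.065  0.08 ]
boss_top [394. 248.] 0.82 [0.573 0.145 0.02 ]
side {'fx': 499.4125914695328, 'fy': 499.4125914695328, 'cx': 282.24181675204744, 'cy': 213.43630421263728, 'xyz': array([0.4899487, 0.8320674, 0.8109335]), 'rotation': array([-0.06077187,  0.89373412, -0.44415382,  0.01653748])}
cap [279. 233.] 0.91 [ 0.599 -0.117  0.027]
cap [360. 328.] 0.83 [0.399 0.164 0.037]
cap [354. 274.] 0.61 [0.414 0.013 0.035]
holder [290. 203.] 0.97 [ 0.589 -0.272  0.005]
beaker [347. 212.] 0.83 [ 0.437 -0.173  0.067]
bottle [211. 235.] 0.55 [ 0.747 -0.03   0.07 ]
tipbox [323. 171.] 0.68 [ 0.508 -0.365  0.059]
boss_top [252. 290.] 0.78 [0.633 0.078 0.021]
```

```bash
python3 - <<'E'
import cv2
cv2.imwrite('pics/both.png',cv2.resize(cv2.vconcat([cv2.imread('pics/scene0.png')[100:380],cv2.imread('pics/side0.png')[120:400]]),None,fx=1.05,fy=1.05))
E
```

```text
(no output)
```

View pics/both.png

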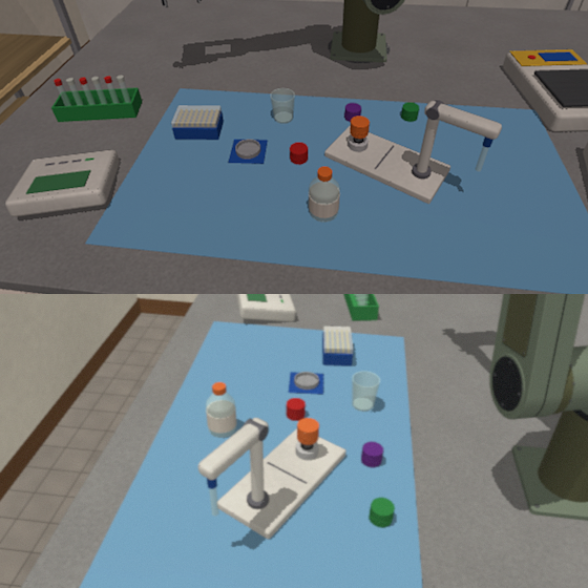

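The views show these cap look-alikes, in scene pixels: orange cap on the boss (341,222), red cup (284,245), purple cup (335,207), green cup (390,207), and the bottle's orange cap (308,265). I choose the one on the stand's boss, and will check it in a close crop.

```bash
python3 - <<'E'
from h import *
ims=[]
for n,(cu,cv_) in [('scene',(341,222)),('side',(294,258))]:
    im,d,p,M=cam(n);C=cloud(d,p,M)
    ims.append(cv2.resize(im[cv_-40:cv_+40,cu-50:cu+50],None,fx=4,fy=4))
    hsv=cv2.cvtColor(im,cv2.COLOR_BGR2HSV)
    m=(hsv[...,0]>=4)&(hsv[...,0]<20)&(hsv[...,1]>150)&(hsv[...,2]>90)
    k=np.zeros_like(m);k[cv_-40:cv_+40,cu-50:cu+50]=1
    P=C[m&k];print(n,'orange',len(P),P.min(0).round(3),P.max(0).round(3))
    T=P[(P[:,2]>.095)&(P[:,2]<.104)];print('top',len(T),T.mean(0).round(4),(T.min(0)+T.max(0))[:2]/2)
    # dish: points above foot near holder
    near=(np.hypot(C[...,0]-.589,C[...,1]+.27)<.07)
    Q=C[near&(C[...,2]>.011)&(C[...,2]<.02)];print('rim',len(Q),(Q.min(0)+Q.max(0))/2,np.ptp(Q,axis=0))
    F=C[near&(hsv[...,0]>105)&(hsv[...,1]>170)&(hsv[...,2]<180)];print('foot',len(F),(F.min(0)+F.max(0))/2,np.ptp(F,axis=0))
    # base plate: white around z=.02
    W=C[(abs(C[...,2]-.02)<.004)&(hsv[...,1]<60)&(hsv[...,2]>120)&(C[...,0]>.4)&(C[...,0]<.8)&(C[...,1]>-.1)&(C[...,1]<.4)]
    print('plate',len(W),cv2.minAreaRect(W[:,:2].astype(np.float32)))
    for q in ['cap','holder','boss_top']:
        for f in r.spot_point(n,q)[:3]: print(q,np.round(f['uv']),round(f['confidence'],2))
    A=C[(C[...,2]>.18)&(C[...,2]<.23)&(hsv[...,1]<60)&(C[...,0]>.4)&(C[...,0]<.9)&(C[...,1]>-.1)&(C[...,1]<.5)]
    print('arm',len(A),cv2.minAreaRect(A[:,:2].astype(np.float32)))
cv2.imwrite('pics/crop.png',cv2.hconcat(ims))
E
```

```text
scene orange 346 [ 0.529 -0.077  0.041] [1.373 0.027 0.745]
top 171 [0.5557 0.0056 0.1004] [0.55237645 0.00587867]
rim 131 [ 0.58272741 -0.27151496  0.01543458] [0.0654114  0.06398448 0.00884886]
foot 309 [ 0.58438797 -0.27264209  0.0092646 ] [0.09183798 0.0918357  0.01742469]
plate 2531 ((0.6685836911201477, 0.036339759826660156), (0.2793263792991638, 0.3092193007469177), 62.98724365234375)
cap [336. 213.] 0.76
cap [388. 212.] 0.74
cap [342. 226.] 0.53
holder [237. 244.] 0.92
boss_top [339. 234.] 0.81
arm 1246 ((0.6577278971672058, 0.20537421107292175), (0.14879462122917175, 0.03914957866072655), 62.907833099365234)
side orange 416 [ 0.49  -0.13  -0.002] [0.582 0.832 0.811]
top 225 [0.5511 0.0106 0.0991] [0.55116576 0.00922246]
rim 103 [ 0.58088013 -0.2721442   0.01515367] [0.06160162 0.0684771  0.00820171]
foot 191 [ 0.58227401 -0.26741301  0.00379709] [0.08812379 0.08824439 0.01015435]
plate 4628 ((0.6604815721511841, 0.04027719795703888), (0.2811197340488434, 0.2962503433227539), 62.01947784423828)
cap [351. 281.] 0.97
cap [280. 234.] 0.66
cap [360. 336.] 0.66
holder [292. 203.] 0.96
holder [343. 226.] 0.32
boss_top [292. 264.] 0.93
arm 1600 ((0.6573074460029602, 0.20592281222343445), (0.15085528790950775, 0.038619253784418106), 61.35150909423828)
```

View pics/crop.png

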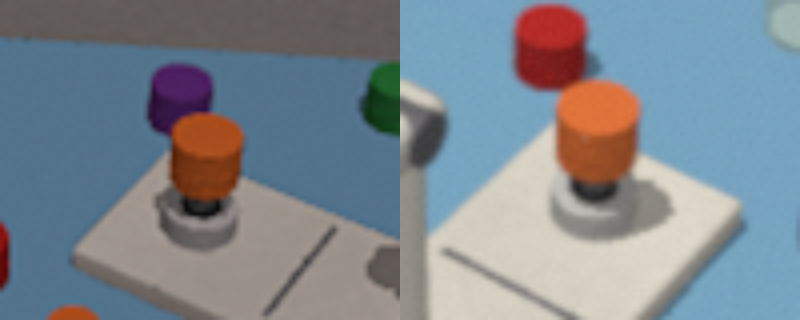

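The close crop confirms the orange cap on the boss at pixel (341,222) in the scene view. The cap is at about (0.5535, 0.008) and the holder at about (0.583, -0.271). The current yaw also suits the knob's turning range, so I move above the cap without rotating.

```bash
python3 -m pendant '[[[33.7,-23.4,0],[0,0,0],0],[[33.7,-23.4,0],[0,0,0],0],[[33.7,-23.4,0],[0,0,0],0],[[33.7,-23.4,0],[0,0,0],0],[[33.7,-23.4,0],[0,0,0],0],[[33.7,-23.4,0],[0,0,0],0],[[33.7,-23.4,0],[0,0,0],0],[[33.7,-23.4,0],[0,0,0],0],[[33.7,-23.4,0],[0,0,0],0],[[33.7,-23.4,0],[0,0,0],0],[[33.7,-23.4,0],[0,0,0],0],[[33.7,-23.4,0],[0,0,0],0],[[33.7,-23.4,0],[0,0,0],0],[[33.7,-23.4,0],[0,0,0],0],[[33.7,-23.4,0],[0,0,0],0],[[0,0,20],[0,0,0],0],[[0,0,20],[0,0,0],0],[[0,0,0],[0,0,0],0]]' 40
cat >> h.py <<'E'
def delta(x,y,z=None):
    s=r.read_state();m=R.from_quat(s['eef_rot']).as_matrix();e=s['eef_pos']
    return ((np.array([x,y,e[2] if z is None else z])-e)@m*1000).round(1)
E
python3 - <<'E'
from h import *
im,d,p,M=cam('wrist');C=cloud(d,p,M);cv2.imwrite('pics/w1.png',im)
hsv=cv2.cvtColor(im,cv2.COLOR_BGR2HSV)
m=(hsv[...,0]>=4)&(hsv[...,0]<20)&(hsv[...,1]>150)&(hsv[...,2]>90)&(abs(C[...,2]-.099)<.006)&(np.hypot(C[...,0]-.553,C[...,1]-.008)<.05)
P=C[m].astype(np.float32);print(len(P),P.mean(0),cv2.minEnclosingCircle(P[:,:2]))
s=r.read_state();print(s['eef_pos'],s['qpos'],s['force'])
print(delta(*P.mean(0)[:2],.074))
E
```

```text
time: 2.9
eef_pos: [0.5505, 0.0101, 0.188]
eef_rot: [0.976, 0.216, -0.003, -0.001]
force: [-0.3, -0.8, -0.1]
gripper_width: 0.0854
gripper_force: 0.0Traceback (most recent call last):
  File "<stdin>", line 5, in <module>
cv2.error: OpenCV(4.12.0) /io/opencv/modules/imgproc/src/shapedescr.cpp:201: error: (-215:Assertion failed) count >= 0 && (depth == CV_32F || depth == CV_32S) in function 'minEnclosingCircle'
```

View pics/w1.png

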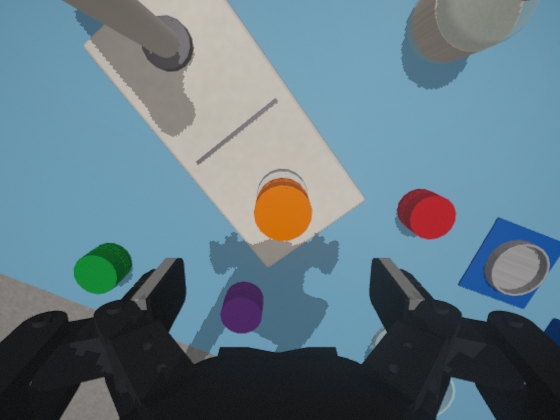

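Wrist view: the cap's top is at (283,212), the holder's dish at (517,268), and no cup is between the fingers. The depth mask came back empty, so I check the depths.

```bash
python3 - <<'E'
from h import *
im,d,p,M=cam('wrist');C=cloud(d,p,M)
hsv=cv2.cvtColor(im,cv2.COLOR_BGR2HSV)
print(hsv[212,283],d[212,283],C[212,283],d[268,517],C[268,517],M.round(3))
m=((hsv[...,0]>=4)&(hsv[...,0]<22)&(hsv[...,1]>150)&(hsv[...,2]>200)).astype(np.uint8)
n,l,st,ce=cv2.connectedComponentsWithStats(m)
i=1+st[1:,4].argmax();print(st[i],ce[i])
P=C[(l==i)&(d>0)];print('cap top',np.median(P,0),P.mean(0),np.ptp(P,axis=0))
c=np.median(P,0)
m=(np.hypot(C[...,0]-.583,C[...,1]+.271)<.06)&(C[...,2]>.011)&(C[...,2]<.02)
Q=C[m];print('rim',len(Q),(Q.min(0)+Q.max(0))/2,np.ptp(Q,axis=0))
print(r.spot_point('wrist','holder')[:2],r.spot_point('wrist','boss_top')[:1])
s=r.read_state();print(s['eef_pos'],s['qpos'],R.from_quat(s['eef_rot']).as_matrix().round(3));print(delta(*c[:2],.074))
E
```

```text
[ 16 243 206] 0.24314822 [0.55381464 0.00649031 0.09779354] 0.35708028 [ 0.58357987 -0.27989618  0.00500412] [[ 0.421 -0.874 -0.244  0.613]
 [-0.907 -0.406 -0.111  0.038]
 [-0.002  0.268 -0.963  0.332]
 [ 0.     0.     0.     1.   ]]
[ 253  187   57   54 2383] [281.2853546  213.40956777]
cap top [0.5523444  0.00735051 0.09841393] [0.55224798 0.00725337 0.0984395 ] [0.04429267 0.04388633 0.0042688 ]
rim 756 [ 0.58248821 -0.27199801  0.01442721] [0.06305262 0.06462574 0.0068447 ]
[{'uv': [506.8, 262.6], 'confidence': 0.63}, {'uv': [392.5, 337.6], 'confidence': 0.52}] []
[0.55364695 0.00880006 0.19264538] [-1.40423183e-01  1.94923377e-01  1.63819462e+00  1.00077410e-05
  1.30616617e+00  9.97088089e-01] [[ 0.908  0.42   0.002]
 [ 0.42  -0.908 -0.   ]
 [ 0.002  0.001 -1.   ]]
[ -2.    0.6 118.6]
```

```bash
python3 -m pendant '[[[-1.5,0.4,24],[0,0,0],0],[[0,0,24],[0,0,0],0],[[0,0,24],[0,0,0],0],[[0,0,24],[0,0,0],0],[[0,0,19],[0,0,0],0],[[0,0,0],[0,0,0],0],[[0,0,0],[0,0,0],0]]' 25
python3 -m pendant '[[[0,0,0],[0,0,0],80],[[0,0,0],[0,0,0],80],[[0,0,0],[0,0,0],80],[[0,0,0],[0,0,0],200],[[0,0,0],[0,0,0],200],[[0,0,0],[0,0,0],200],[[0,0,0],[0,0,0],200],[[0,0,0],[0,0,0],200],[[0,0,0],[0,0,0],200]]' 25
python3 - <<'E'
from h import *
im,d,p,M=cam('side');cv2.imwrite('pics/s2.png',cv2.resize(im[150:330,190:400],None,fx=3,fy=3))
print(r.read_state())
E
```

```text
time: 3.8
eef_pos: [0.5525, 0.0078, 0.0774]
eef_rot: [0.977, 0.215, 0.001, 0.0]
force: [-0.2, -0.0, 1.1]
gripper_width: 0.0852
gripper_force: 0.0
time: 4.7
eef_pos: [0.5523, 0.0081, 0.077]
eef_rot: [0.977, 0.215, 0.001, 0.0]
force: [-0.7, -0.4, 5.4]
gripper_width: 0.0449
gripper_force: 25.4
{'time': 4.75, 'qpos': array([-1.42009796e-01,  3.35085396e-01,  1.72894609e+00, -8.87719840e-05,
        1.07619117e+00,  9.94989617e-01]), 'dq': array([ 0.00045439, -0.0009173 , -0.0002912 ,  0.00112768,  0.00164766,
        0.00286325]), 'joint_torque': array([ 2.59443617e-02, -3.59779143e+01, -2.24018043e+01,  1.11008235e-01,
       -1.13413052e-01,  5.98440340e-03]), 'eef_pos': array([0.55226067, 0.0080937 , 0.07696083]), 'eef_rot': array([9.76564844e-01, 2.15222289e-01, 6.27621577e-04, 2.77197301e-04]), 'force': array([-0.38262984,  0.37676995,  6.53664701]), 'ft_torque': array([-0.07068156,  0.0824936 ,  0.01997387]), 'gripper_force': 25.41342523880303, 'gripper_width': 0.04503438113912844}
```

View pics/s2.png

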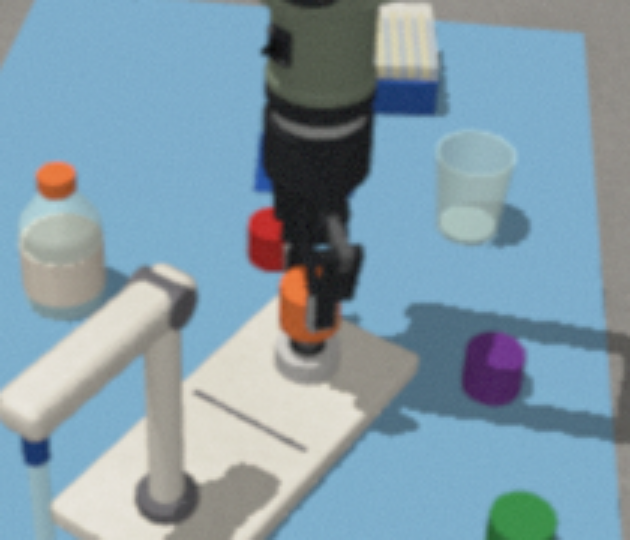

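The picture shows the orange cap at about (310,300) held between the fingers. Next I lift it and carry it over the holder.

```bash
python3 -m pendant '[[[0,0,-10],[0,0,0],200],[[0,0,-15],[0,0,0],200],[[0,0,-20],[0,0,0],200],[[0,0,-25],[0,0,0],200],[[-10,29.7,0],[0,0,0],200],[[-10,29.7,0],[0,0,0],200],[[-10,29.7,0],[0,0,0],200],[[-10,29.7,0],[0,0,0],200],[[-10,29.7,0],[0,0,0],200],[[-10,29.7,0],[0,0,0],200],[[-10,29.7,0],[0,0,0],200],[[-10,29.7,0],[0,0,0],200],[[-10,29.7,0],[0,0,0],200],[[0,0,0],[0,0,0],200],[[0,0,0],[0,0,0],200],[[0,0,0],[0,0,0],200]]' 25
python3 - <<'E'
from h import *
im,d,p,M=cam('wrist');cv2.imwrite('pics/w3.png',im);C=cloud(d,p,M)
hsv=cv2.cvtColor(im,cv2.COLOR_BGR2HSV)
m=((hsv[...,0]>=4)&(hsv[...,0]<22)&(hsv[...,1]>150)&(hsv[...,2]>60)&(d>0)&(d<.3))
P=C[m];print('cap',len(P),P.min(0),P.max(0))
near=(np.hypot(C[...,0]-.5825,C[...,1]+.272)<.06)
Q=C[near&(C[...,2]>.011)&(C[...,2]<.02)];print('rim',len(Q),(Q.min(0)+Q.max(0))/2,np.ptp(Q,axis=0))
for n in ['scene','side']:
    i2,d,p,M=cam(n);C=cloud(d,p,M);hsv=cv2.cvtColor(i2,cv2.COLOR_BGR2HSV)
    m=((hsv[...,0]>=4)&(hsv[...,0]<20)&(hsv[...,1]>150)&(hsv[...,2]>60)&(np.hypot(C[...,0]-.583,C[...,1]+.27)<.05))
    P=C[m];print('cap',n,len(P),P.min(0),P.max(0))
s=r.read_state();print(s['eef_pos'],s['force'],s['gripper_width'],delta(.5825,-.272))
E
```

```text
time: 6.35
eef_pos: [0.5819, -0.2708, 0.1463]
eef_rot: [0.977, 0.215, -0.0, -0.001]
force: [-0.7, -0.6, -0.2]
gripper_width: 0.0452
gripper_force: 26.4
cap 9301 [ 0.5586267  -0.29376753  0.13244283] [ 0.6042441  -0.24738455  0.1697415 ]
rim 548 [ 0.58443359 -0.27203247  0.01451521] [0.05928392 0.06290057 0.00646644]
cap scene 333 [ 0.56211289 -0.29049547  0.13420337] [ 0.6055991  -0.24776919  0.18091961]
cap side 148 [ 0.56302519 -0.29110334  0.13580999] [ 0.60143431 -0.24130882  0.19319038]
[ 0.58225164 -0.27076186  0.1463775 ] [ 0.97432647 -0.30812059 -0.99641585] 0.045098134836982114 [-0.3  1.2 -0. ]
```

View pics/w3.png

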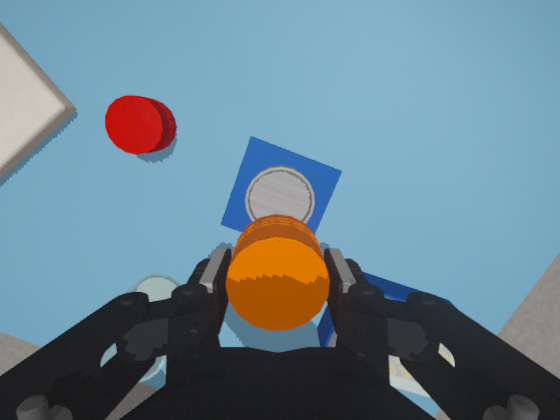

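The picture shows the cap upright in the grip at (278,275), with the empty dish behind it at (280,198). Before lowering I check how close the tip box is to the opening fingers.

```bash
python3 - <<'E'
from h import *
s=r.read_state();m=R.from_quat(s['eef_rot']).as_matrix()
for n in ['side','scene']:
    im,d,p,M=cam(n);C=cloud(d,p,M)
    k=(C[...,2]>.025)&(C[...,2]<.075)&(abs(C[...,0]-.5)<.12)&(C[...,1]<-.27)&(C[...,1]>-.5)
    L=((C[k]-[.583,-.272,0])@m)[:,:2]*1000
    print(n,len(L),C[k].min(0),C[k].max(0)); 
    print(cv2.boxPoints(cv2.minAreaRect(L.astype(np.float32))))
    a=np.abs(L[:,0])<30; print('in strip y',np.sort(L[a,1])[:5] if a.any() else None, 'x max',L[L[:,1]<70][:,0].max() if (L[:,1]<70).any() else None)
E
```

```text
side 839 [ 0.46820767 -0.48570718  0.02521485] [ 0.5561589  -0.35432469  0.0635376 ]
[[-184.6797    151.91008 ]
 [-141.92657    30.261097]
 [ -68.23294    56.160477]
 [-110.98607   177.80946 ]]
in strip y None x max -71.29940838339395
scene 1186 [ 0.46703665 -0.48523144  0.02500879] [ 0.56005781 -0.36053568  0.06418097]
[[-185.88498   148.99335 ]
 [-145.39372    36.954887]
 [ -65.99205    65.65105 ]
 [-106.48331   177.68951 ]]
in strip y None x max -69.44950516938319
```

```bash
python3 -m pendant '[[[0.6,1.6,25],[0,0,0],200],[[0,0,30],[0,0,0],200],[[0,0,30],[0,0,0],200],[[0,0,22],[0,0,0],200],[[0,0,10],[0,0,0],200],[[0,0,4],[0,0,0],200],[[0,0,2],[0,0,0],200],[[0,0,0],[0,0,0],200],[[0,0,0],[0,0,0],200]]' 25
```

```text
time: 7.5
eef_pos: [0.5846, -0.274, 0.0248]
eef_rot: [0.977, 0.215, 0.001, 0.001]
force: [0.5, 0.2, 0.3]
gripper_width: 0.0455
gripper_force: 26.4
```

```bash
python3 -m pendant '[[[0,0,2],[0,0,0],200],[[0,0,0],[0,0,0],200],[[0,0,0],[0,0,0],200]]' 25; python3 - <<'E'
from h import *
for n in ['scene','side','wrist']:
    i2,d,p,M=cam(n);C=cloud(d,p,M);hsv=cv2.cvtColor(i2,cv2.COLOR_BGR2HSV)
    m=((hsv[...,0]>=4)&(hsv[...,0]<20)&(hsv[...,1]>150)&(hsv[...,2]>60)&(d<1.4)&(np.hypot(C[...,0]-.583,C[...,1]+.27)<.04))
    P=C[m];print('cap',n,len(P),P.min(0).round(4),P.max(0).round(4),((P.min(0)+P.max(0))/2).round(4), np.percentile(P[:,2],[5,50,95]).round(4))
print(np.mean([r.read_state()['eef_pos'] for _ in range(5)],0),r.read_state()['force'])
E
```

```text
time: 7.8
eef_pos: [0.5836, -0.2734, 0.0215]
eef_rot: [0.977, 0.215, 0.0, 0.0]
force: [0.4, -0.7, -0.5]
gripper_width: 0.0452
gripper_force: 26.4
cap scene 295 [ 0.5617 -0.2952  0.0053] [ 0.6081 -0.2503  0.0588] [ 0.5849 -0.2728  0.032 ] [0.0141 0.0424 0.0468]
cap side 124 [ 0.5632 -0.2951  0.0123] [ 0.6022 -0.2383  0.0726] [ 0.5827 -0.2667  0.0424] [0.0148 0.0391 0.0462]
cap wrist 9329 [ 0.5599 -0.2963  0.0047] [ 0.6059 -0.2499  0.0448] [ 0.5829 -0.2731  0.0247] [0.0201 0.0424 0.0434]
[ 0.58354414 -0.2733788   0.02132949] [ 0.72123778 -0.03171708 -0.3173181 ]
```

```bash
python3 -m pendant '[[[0,0,1.5],[0,0,0],200],[[0,0,0],[0,0,0],200],[[0,0,0],[0,0,0],90],[[0,0,0],[0,0,0],70],[[0,0,0],[0,0,0],40],[[0,0,0],[0,0,0],0],[[0,0,0],[0,0,0],0],[[0,0,0],[0,0,0],0],[[0,0,0],[0,0,0],0],[[0,0,-20],[0,0,0],0],[[0,0,-30],[0,0,0],0],[[0,0,-40],[0,0,0],0],[[0,0,-40],[0,0,0],0],[[0,0,0],[0,0,0],0],[[0,0,0],[0,0,0],0]]' 25; python3 - <<'E'
from h import *
i2,d,p,M=cam('wrist');cv2.imwrite('pics/w4.png',i2);C=cloud(d,p,M);hsv=cv2.cvtColor(i2,cv2.COLOR_BGR2HSV)
m=((hsv[...,0]>=4)&(hsv[...,0]<20)&(hsv[...,1]>150)&(hsv[...,2]>100)&(C[...,2]>.035)&(np.hypot(C[...,0]-.583,C[...,1]+.27)<.04))
P=C[m];print('cap',len(P),((P.min(0)+P.max(0))/2).round(4),np.percentile(P[:,2],[2,50,98]))
Q=C[(np.hypot(C[...,0]-.583,C[...,1]+.272)<.06)&(C[...,2]>.011)&(C[...,2]<.018)&(hsv[...,1]<80)];print('rim',len(Q),(Q.min(0)+Q.max(0))/2,np.ptp(Q,axis=0))
print(r.read_state()['eef_pos'],delta(.5525,.0075))
E
```

```text
time: 9.45
eef_pos: [0.5845, -0.2739, 0.1517]
eef_rot: [0.977, 0.215, 0.001, 0.001]
force: [-0.5, 0.5, 0.4]
gripper_width: 0.0853
gripper_force: 0.0
cap 2171 [ 0.5829 -0.2728  0.0398] [0.03972773 0.04153284 0.04294965]
rim 533 [ 0.58248259 -0.2721723   0.01423111] [0.06383375 0.06292001 0.00643402]
[ 0.58320987 -0.2731613   0.1495914 ] [ 9.010e+01 -2.676e+02  1.000e-01]
```

View pics/w4.png

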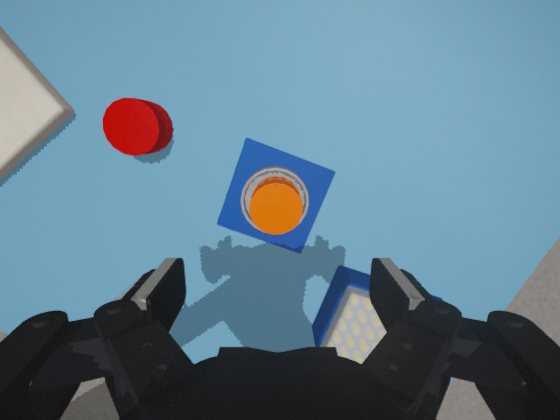

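The cap stands upright in the dish at (275,205), flat and centred within 1 mm. Now I move back above the knob.

```bash
python3 -m pendant '[[[10,-29.7,0],[0,0,0],0],[[10,-29.7,0],[0,0,0],0],[[10,-29.7,0],[0,0,0],0],[[10,-29.7,0],[0,0,0],0],[[10,-29.7,0],[0,0,0],0],[[10,-29.7,0],[0,0,0],0],[[10,-29.7,0],[0,0,0],0],[[10,-29.7,0],[0,0,0],0],[[10,-29.7,0],[0,0,0],0],[[0,0,0],[0,0,0],0],[[0,0,0],[0,0,0],0],[[0,0,0],[0,0,0],0]]' 25
cat >> h.py <<'E'
def knob(save=None):
    """knob top: centre, height, mark heading (deg, world)"""
    im,d,p,M=cam('wrist');C=cloud(d,p,M)
    if save: cv2.imwrite(save,im)
    g=cv2.cvtColor(im,cv2.COLOR_BGR2GRAY)
    near=np.hypot(C[...,0]-.5525,C[...,1]-.0075)<.024
    top=near&(C[...,2]>.06)&(C[...,2]<.115)
    z=np.median(C[top][:,2]); T=near&(abs(C[...,2]-z)<.004)
    P=C[T]; (cx,cy),rad=cv2.minEnclosingCircle(P[:,:2].astype(np.float32).reshape(-1,1,2))
    W=C[T&(g>110)]; h=None
    if len(W)>5:
        w=W[:,:2]-[cx,cy]; h=np.degrees(np.arctan2(*w.mean(0)[::-1]))
    print('knob',len(P),(cx,cy,rad),'z',z,'mark',len(W),h)
E
python3 - <<'E'
from h import *
knob('pics/w5.png');print(r.read_state()['eef_pos'])
i=cv2.imread('pics/w5.png');cv2.imwrite('pics/w5c.png',cv2.resize(i[130:290,190:370],None,fx=3,fy=3))
E
```

```text
time: 10.7
eef_pos: [0.5523, 0.0063, 0.1486]
eef_rot: [0.977, 0.215, -0.001, -0.0]
force: [-0.4, -0.1, 0.4]
gripper_width: 0.0857
gripper_force: 0.0
knob 2159 (0.5517256855964661, 0.007035498972982168, 0.01873232237994671) z 0.09430547075358654 mark 163 -48.1973365781129
[0.55252877 0.00604681 0.1489531 ]
```

View pics/w5c.png

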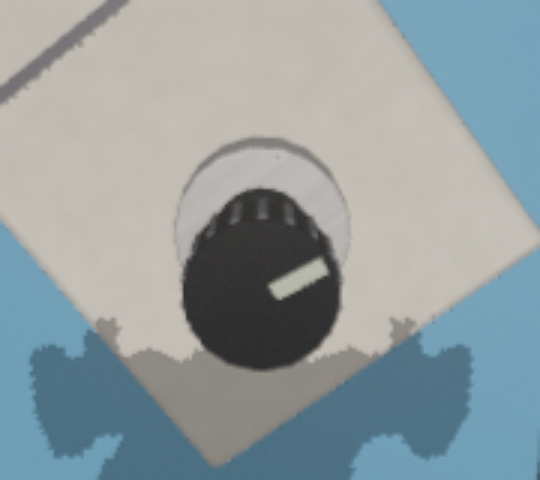

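The knob at (262,290) in the crop is uncovered at 94 mm, with its mark at (300,278), and still at its start height. I descend and grip it.

```bash
python3 -m pendant '[[[-0.3,-1.2,26],[0,0,0],0],[[0,0,30],[0,0,0],0],[[0,0,20],[0,0,0],0],[[0,0,10],[0,0,0],0],[[0,0,0],[0,0,0],0],[[0,0,0],[0,0,0],90],[[0,0,0],[0,0,0],110],[[0,0,0],[0,0,0],120],[[0,0,0],[0,0,0],220],[[0,0,0],[0,0,0],220],[[0,0,0],[0,0,0],220],[[0,0,0],[0,0,0],220],[[0,0,0],[0,0,0],220]]' 30; python3 - <<'E'
from h import *
knob();s=r.read_state();print(s['eef_pos'],s['force'],s['ft_torque'],s['qpos'])
E
```

```text
time: 12.05
eef_pos: [0.5533, 0.0073, 0.065]
eef_rot: [0.977, 0.215, 0.001, 0.001]
force: [-0.6, -2.7, 5.8]
gripper_width: 0.0349
gripper_force: 30.3
knob 5864 (0.5553011894226074, 0.008838817477226257, 0.022732922807335854) z 0.0940701036476189 mark 350 -43.933251284904074
[0.55328247 0.00729038 0.06500409] [ 1.07016243 -1.20556059  5.94669055] [-0.55514608 -0.07703715  0.03037862] [-1.42704912e-01  3.54018801e-01  1.73310773e+00 -1.07631518e-03
  1.05170554e+00  9.94618595e-01]
```

```bash
python3 -m pendant '[[[0,0,0.5],[0,0,-8],220],[[0,0,0.5],[0,0,-8],220],[[0,0,0],[0,0,-8],220],[[0,0,0],[0,0,-8],220],[[0,0,0],[0,0,-8],220],[[0,0,0],[0,0,0],220]]' 30; python3 - <<'E'
from h import *
knob();s=r.read_state();print(s['eef_pos'],s['force'],s['ft_torque'],s['qpos'][5])
E
```

```text
time: 12.7
eef_pos: [0.5527, 0.0079, 0.0647]
eef_rot: [0.843, 0.537, 0.0, 0.0]
force: [-3.7, -1.2, 12.2]
gripper_width: 0.0349
gripper_force: 30.8
knob 5853 (0.5539750456809998, 0.010502718389034271, 0.022618554532527924) z 0.09383944291108702 mark 335 -18.13922795755951
[0.55272117 0.0079205  0.06473591] [-3.37049727 -1.04833049 12.00237445] [-0.28954975  0.46228163  0.0583387 ] 0.29595798981769483
```

```bash
python3 -m pendant '[[[0,0,0],[0,0,-8],220],[[0,0,0],[0,0,-4],220]]' | grep -E 'pos|force'; python3 -m pendant '[[[0,0,0],[0,0,-8],220],[[0,0,0],[0,0,-2],220]]' | grep -E 'pos|force'; python3 -c "
from h import *
s=r.read_state();print(s['ft_torque'],s['qpos'][5],s['time']);knob()"
```

```text
eef_pos: [0.5524, 0.008, 0.0647]
force: [-3.4, -1.5, 12.7]
gripper_force: 30.8
eef_pos: [0.5522, 0.008, 0.0647]
force: [-5.4, -2.1, 13.3]
gripper_force: 30.9
[-0.22598294  0.76634172 -0.05564821] -0.09041023727862331 13.15
knob 5866 (0.5527185201644897, 0.010943865403532982, 0.022563647478818893) z 0.09379484820121232 mark 309 -5.265919103011034
```

```bash
python3 -m pendant '[[[0,0,0],[0,0,-8],220],[[0,0,0],[0,0,-2],220]]' | grep -E 'pos|force:'; python3 -m pendant '[[[0,0,0],[0,0,-8],220],[[0,0,0],[0,0,-2],220]]' | grep -E 'pos|force:'; python3 -c "
from h import *
s=r.read_state();print(s['ft_torque'],s['qpos'][5],s['time']);knob()"
```

```text
eef_pos: [0.552, 0.0081, 0.0647]
force: [-5.1, -0.5, 14.0]
gripper_force: 31.0
eef_pos: [0.5517, 0.008, 0.0645]
force: [-6.0, -1.8, 14.2]
gripper_force: 31.0
[-0.36224929  0.95023367 -0.0648399 ] -0.43956045570061597 13.6
knob 5855 (0.5515508651733398, 0.010647447779774666, 0.022542336955666542) z 0.09363855431332016 mark 333 6.451172647066007
```

```bash
python3 -m pendant '[[[0,0,0],[0,0,-8],220],[[0,0,0],[0,0,-2],220]]' | grep -E 'pos|force:'; python3 -c "
from h import *
s=r.read_state();print(s['ft_torque'],s['qpos'][5],s['time']);knob()"
```

```text
eef_pos: [0.5516, 0.0079, 0.0647]
force: [-7.5, -2.4, 15.6]
gripper_force: 31.3
[-0.22723041  0.96263424  0.09527579] -0.6140837511033758 13.85
knob 5823 (0.5510632395744324, 0.010363560169935226, 0.022572431713342667) z 0.09380295422192768 mark 340 17.60759525306818
```

```bash
cat >> h.py <<'E'
def mark():
    im,d,p,M=cam('wrist')
    g=cv2.cvtColor(im,cv2.COLOR_BGR2GRAY)
    # intersect pixel rays with plane at the knob top height (robust to depth noise)
    C=cloud(d,p,M);n0=np.hypot(C[...,0]-.5525,C[...,1]-.0075)<.014
    z=np.median(C[n0][:,2])
    v,u=np.mgrid[:420,:560];D=np.stack([(u-p['cx'])/p['fx'],(v-p['cy'])/p['fy'],np.ones(u.shape)],-1)@M[:3,:3].T
    X=M[:3,3]+D*((z-M[2,3])/D[...,2])[...,None]
    rr=np.hypot(X[...,0]-.5525,X[...,1]-.0075)
    W=X[(rr<.016)&(abs(C[...,2]-z)<.004)&(g>110)][:,:2]
    vx,vy,x0,y0=cv2.fitLine(W.astype(np.float32),cv2.DIST_L2,0,.01,.01).ravel()
    w=np.array([x0,y0])-[.5525,.0075]
    if w@[vx,vy]<0: vx,vy=-vx,-vy
    print('z',z.round(4),'n',len(W),'mark',np.degrees(np.arctan2(vy,vx)).round(1),'cent',np.degrees(np.arctan2(w[1],w[0])).round(1))
E
python3 -m pendant '[[[0,0,0],[0,0,-8],220],[[0,0,0],[0,0,-2],220]]' | grep -E 'pos|force:'; python3 -c "
from h import *
s=r.read_state();print(s['ft_torque'],s['qpos'][5],s['time']);mark()"
```

```text
eef_pos: [0.5514, 0.0078, 0.0638]
force: [-2.2, -3.9, 7.5]
gripper_force: 31.8
[-0.41634961  0.59492725 -0.01101496] -0.7885587087805418 14.1Traceback (most recent call last):
  File "<string>", line 3, in <module>
    s=r.read_state();print(s['ft_torque'],s['qpos'][5],s['time']);mark()
                                                                  ~~~~^^
  File "h.py", line 43, in mark
    vx,vy,x0,y0=cv2.fitLine(W.astype(np.float32),cv2.DIST_L2,0,.01,.01).ravel()
                ~~~~~~~~~~~^^^^^^^^^^^^^^^^^^^^^^^^^^^^^^^^^^^^^^^^^^^^
cv2.error: OpenCV(4.12.0) /io/opencv/modules/imgproc/src/linefit.cpp:50: error: (-215:Assertion failed) count > 0 in function 'fitLine2D_wods'
```

Between 92 and 102 degrees of back-turn the vertical force fell from 15.6 to 7.5 N and the tool sank, so the drop is starting. I turn back a little more and push down.

```bash
python3 -m pendant '[[[0,0,1],[0,0,-4],220],[[0,0,1.5],[0,0,0],220],[[0,0,1.5],[0,0,0],220],[[0,0,0],[0,0,0],220]]' | grep -E 'pos|force:';python3 -c "
from h import *
s=r.read_state();print(s['ft_torque'],s['qpos'][5],s['time']);knob()"
```

```text
eef_pos: [0.5512, 0.0077, 0.0577]
force: [-0.3, -3.3, -1.7]
gripper_force: 31.3
[-0.60381156  0.14841905 -0.00702496] -0.8543998362361802 14.55
knob 5820 (0.5503302216529846, 0.010053328238427639, 0.02251591347157955) z 0.08673442201688822 mark 349 30.03762709211269
```

It has dropped: the knob top is 7 mm lower and unloaded. Now I turn forward while following the pitch, 0.18 mm per 8 degrees.

```bash
python3 -m pendant '[[[0,0,0.5],[0,0,0],220],[[0,0,0],[0,0,0],220],[[0,0,0.18],[0,0,8],220],[[0,0,0.18],[0,0,8],220],[[0,0,0.18],[0,0,8],220],[[0,0,0.18],[0,0,8],220],[[0,0,0.18],[0,0,8],220],[[0,0,0.18],[0,0,8],220],[[0,0,0.18],[0,0,8],220],[[0,0,0.18],[0,0,8],220],[[0,0,0.18],[0,0,8],220],[[0,0,0.18],[0,0,8],220],[[0,0,0],[0,0,0],220]]' | grep -E 'pos|force:';python3 -c "
from h import *
s=r.read_state();print(s['ft_torque'],s['qpos'][5],s['time']);knob()"
```

```text
eef_pos: [0.5529, 0.0078, 0.0568]
force: [-0.0, -3.9, -1.5]
gripper_force: 31.3
[-0.64061522 -0.12464184 -0.02235198] 0.5408054447933848 15.9
knob 5846 (0.5544496774673462, 0.01000240445137024, 0.02269233576953411) z 0.08582625125660928 mark 313 -33.055918109246704
```

```bash
python3 -m pendant '[[[0,0,0.18],[0,0,8],220],[[0,0,0.18],[0,0,8],220],[[0,0,0.18],[0,0,8],220],[[0,0,0.18],[0,0,8],220],[[0,0,0.18],[0,0,8],220],[[0,0,0.18],[0,0,8],220],[[0,0,0.18],[0,0,8],220],[[0,0,0.18],[0,0,8],220],[[0,0,0.18],[0,0,8],220],[[0,0,0.18],[0,0,8],220],[[0,0,0.18],[0,0,8],220],[[0,0,0.18],[0,0,8],220],[[0,0,0.18],[0,0,8],220],[[0,0,0],[0,0,0],220],[[0,0,0],[0,0,0],220]]' | grep -E 'pos|force:';python3 -c "
from h import *
s=r.read_state();print(s['ft_torque'],s['qpos'][5],s['time']);knob('pics/w6.png');print(r.read_state()['eef_pos'])"
```

```text
eef_pos: [0.5529, 0.0058, 0.0546]
force: [0.2, -9.9, -1.5]
gripper_force: 31.4
[-1.57912084 -0.0539738   0.08832826] 2.3531135073790055 17.45
knob 5856 (0.5542056560516357, 0.005277873948216438, 0.02278708852827549) z 0.08359136597017651 mark 340 -149.82866774241384
[0.55285162 0.00582375 0.05451824]
```

```bash
python3 -m pendant '[[[0,0,0],[0,0,0],100],[[0,0,0],[0,0,0],40],[[0,0,0],[0,0,0],0],[[0,0,0],[0,0,0],0],[[0,0,0],[0,0,0],0],[[0,0,0],[0,0,-8],0],[[0,0,0],[0,0,-8],0],[[0,0,0],[0,0,-8],0],[[0,0,0],[0,0,-8],0],[[0,0,0],[0,0,-8],0],[[0,0,0],[0,0,-8],0],[[0,0,0],[0,0,-8],0],[[0,0,0],[0,0,-8],0],[[0,0,0],[0,0,-8],0],[[0,0,0],[0,0,-8],0],[[0,0,0],[0,0,-8],0]]' | grep -E 'pos|force:'
python3 -m pendant '[[[0,0,0],[0,0,-8],0],[[0,0,0],[0,0,-8],0],[[0,0,0],[0,0,-8],0],[[0,0,0],[0,0,-8],0],[[0,0,0],[0,0,-8],0],[[0,0,0],[0,0,-8],0],[[0,0,0],[0,0,-8],0],[[0,0,0],[0,0,-8],0],[[0,0,0],[0,0,-8],0],[[0,0,0],[0,0,-8],0],[[0,0,0],[0,0,-8],0],[[0,0,0],[0,0,0],0],[[0,0,0],[0,0,0],0]]' | grep -E 'pos|force:'
python3 -c "
from h import *
s=r.read_state();print(s['ft_torque'],s['qpos'][5],s['time']);knob('pics/w7.png');knob();print(r.read_state()['eef_pos'],delta(.552,.007))"
```

```text
eef_pos: [0.5521, 0.0082, 0.0541]
force: [0.4, -0.4, 0.5]
gripper_force: 0.0
eef_pos: [0.5521, 0.0081, 0.0541]
force: [-0.1, 0.3, -0.3]
gripper_force: 0.0
[-0.00523254 -0.04487028 -0.01213321] -0.7130221702873851 20.4
knob 5414 (0.5515729784965515, 0.007463798858225346, 0.018767697736620903) z 0.08229070263171281 mark 338 -94.86254258941014
knob 5428 (0.5514662265777588, 0.007451591081917286, 0.018792690709233284) z 0.08226828522408136 mark 334 -95.10358106719978
[0.5520607  0.00808756 0.05414743] [-0.9 -0.6 -0. ]
```

View pics/w7.png

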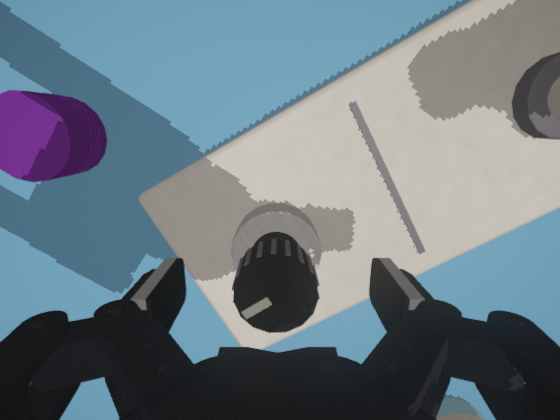

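The knob at (277,285) stands free between the open fingers, 12.0 mm below its start as expected after half a turn. I regrip it and turn the rest, 160 degrees.

```bash
python3 -m pendant '[[[-0.7,-0.5,0],[0,0,0],0],[[0,0,0],[0,0,0],90],[[0,0,0],[0,0,0],110],[[0,0,0],[0,0,0],120],[[0,0,0],[0,0,0],220],[[0,0,0],[0,0,0],220],[[0,0,0],[0,0,0],220],[[0,0,0],[0,0,0],220],[[0,0,0.18],[0,0,8],220],[[0,0,0.18],[0,0,8],220],[[0,0,0.18],[0,0,8],220],[[0,0,0.18],[0,0,8],220],[[0,0,0.18],[0,0,8],220],[[0,0,0.18],[0,0,8],220],[[0,0,0.18],[0,0,8],220],[[0,0,0.18],[0,0,8],220],[[0,0,0.18],[0,0,8],220],[[0,0,0.18],[0,0,8],220],[[0,0,0],[0,0,0],220]]' 30 | grep -E 'pos|force:'; python3 -c "
from h import *
s=r.read_state();print(s['ft_torque'],s['qpos'][5],s['time']);knob()"
python3 -m pendant '[[[0,0,0.18],[0,0,8],220],[[0,0,0.18],[0,0,8],220],[[0,0,0.18],[0,0,8],220],[[0,0,0.18],[0,0,8],220],[[0,0,0.18],[0,0,8],220],[[0,0,0.18],[0,0,8],220],[[0,0,0.18],[0,0,8],220],[[0,0,0.18],[0,0,8],220],[[0,0,0.18],[0,0,8],220],[[0,0,0.18],[0,0,8],220],[[0,0,0],[0,0,0],220],[[0,0,0],[0,0,0],220],[[0,0,0],[0,0,0],220],[[0,0,0],[0,0,0],220]]'| grep -E 'pos|force:'; python3 -c "
from h import *
s=r.read_state();print(s['ft_torque'],s['qpos'][5],s['time']);knob('pics/w8.png');knob();s=r.read_state();print(s['eef_pos'],s['force'],s['dq'].round(3),s['gripper_force'])"
```

```text
eef_pos: [0.5524, 0.0069, 0.0525]
force: [0.1, -1.2, 1.7]
gripper_force: 29.7
[-0.12309697  0.10888778 -0.02076655] 0.678722919784778 22.4
knob 5821 (0.554730236530304, 0.009489134885370731, 0.02287350594997406) z 0.08063698150950001 mark 286 -172.60013100902532
eef_pos: [0.5524, 0.0065, 0.0507]
force: [1.0, -5.4, 0.6]
gripper_force: 29.8
[-0.7458767  -0.05808043 -0.0043528 ] 2.0735310760087695 23.85
knob 5794 (0.5536047220230103, 0.0067039309069514275, 0.023379065096378326) z 0.07886844712412586 mark 313 105.90580416160772
knob 5806 (0.5538349151611328, 0.006410456728190184, 0.023297667503356934) z 0.07884593416543485 mark 311 107.14902949368236
[0.55237604 0.00653732 0.05068924] [ 0.08391677 -4.49984544  0.70698307] [ 0.     0.001 -0.003  0.001 -0.002  0.003] 29.80126440525055
```

The depth is about 15.2 mm, still and gripped at 30 N. I check the cap once more and hand in.

```bash
python3 -c "
from h import *
i2,d,p,M=cam('scene');C=cloud(d,p,M);hsv=cv2.cvtColor(i2,cv2.COLOR_BGR2HSV)
P=C[(hsv[...,0]>=4)&(hsv[...,0]<20)&(hsv[...,1]>150)&(hsv[...,2]>60)&(np.hypot(C[...,0]-.583,C[...,1]+.27)<.04)]
print(len(P),(P.min(0)+P.max(0))/2,np.percentile(P[:,2],90))
print(r.hand_in())"
```

```text
284 [ 0.58658542 -0.27433473  0.0280173 ] 0.04506732998472934
the job is handed in; nothing more can be done
None
```

I handed in the job: the orange cap stands upright in the holder, and the thumbscrew dropped into its thread and was turned forward about one turn, to 15.2 mm by camera (12.4–17.6 mm allowed). It was still and held at 30 N, but `hand_in()` returned no verdict.

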